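Free the locked centrifuge lid with the release rod

ROBOT

A 6-joint arm with a two-finger parallel gripper is mounted at the origin on the work surface. World frame = base frame: x ahead of the robot, y to its left, z up, the work surface at z = 0. Lengths are in m, angles in degrees, forces in N, time in s.
With the tool pointing down it reaches from about 0.35 to 0.875 m from the base axis. Payload 4.2 kg.
Tool frame: the origin (TCP) lies where the fingers leave the gripper's body, on its centre line; the fingertips stand 70 mm ahead of it and the grasp point (between the pads) lies 51 mm ahead of it; z points along the fingers, y is the direction in which the jaws open and shut (so a half turn about z gives the same grasp; the last joint's range is limited). The gripper opens to 87 mm and grips with 3 to 60 N. Pads are 19 mm wide; open, the fingers measure 117 mm over their backs; the gripper's body (75 mm by 190 mm) begins 51 mm behind the grasp point.
Start: joints at [83.171, 22.042, 0.453, 0, -68.411, -14.817], TCP at [0.231, 0.581, 0.292] pointing down, gripper open.
Joint ranges: [-179.83, 179.83], [-69.29, 118.12], [-61.27, 80.66], [-181.25, 117.63], [-171.15, -9.14], [-177.46, 177.46]. Speed limits (degrees/s): [159.86, 159.86, 180, 180, 180, 180].

INTERFACE

Orientations are given as a 3x3 rotation matrix whose columns are the frame's x, y, z axes.
In Python, from station import sense, capture, camera_model, finish_job gives the robot as it stands.
- The arm moves only by the shell command python3 -m inch 'ROWS'. ROWS is JSON, a list of rows, each an object with "hand": the closure, from 0 (fully open) to 1 (shut); "slide": the shift along the world's x, y, z in cm, a list of three; "yaw": the turn about the world's z in rad. A call has 1 to 10 rows; each row is the pose to reach, as a shift and turn from the pose commanded when the call began; what a row does not reach only later rows make up. A row lasts 1/8 s, in which the tool goes at most 62.5 mm and 10.7 degrees, less where a joint would pass 70% of its speed; a pose out of reach is approached as far as the arm can. A call with a gripper value outside its range is refused whole. The fingers move at their own pace and stop on an object; the grip force is fixed at half the most. Time passes only in rows, so rows that repeat a pose let the fingers close. It gives the time, the measured TCP pose, the force and the opening at its end, in the units of the state.
- sense(): the state, without advancing time (a new reading comes with each control period).
- capture(name): name is "side" or "top" or "wrist"; returns the picture (420x560x3 uint8, blue, green, red); there is no depth.
- camera_model(name): a dict with "mtx" (3x3 intrinsics, pixels), "xyz" and "orientation" of the camera in the world; the wrist camera has in their place "tool_from_camera" (4x4, takes a point from camera to tool coordinates, whose origin is the TCP and whose axes are the flange's). Camera axes: x right, y up, looking along -z (the intrinsics and any distortion apply to the point x, -y, -z); pixel columns grow to the right and rows downward; lengths in m; the calibration is good to about 2 mm. A picture is of the moment at which its call begins: read the wrist's pose just before it. camera_model takes no time and is no camera call.
- finish_job(): hands the job in, once; it reports no verdict.
The state is a dict: "time_s": time; "joints": joint angles; "joint_velocities": joint speeds; "effort": joint torques, N m; "tcp_pos": TCP position; "ee_rot": TCP orientation; "wrist_force": force on the tool from outside, world axes, zero at the start; "moment": the same for the moment, N m; "gripper_width": opening from 0.0 (shut) to 1.0 (fully open).
Only numpy, scipy, OpenCV 4.12 (cv2) and the standard library are available. Lean on these libraries where they do the work, as an engineer would, in place of code of your own. Each camera call takes 0.05 s, during which the arm holds its last target. There are 200 camera calls.

TASK

The power is out and the centrifuge lid is locked with samples inside. Take the red-handled release rod from the tool rest, feel with its tip along the black strip recessed under the front overhang until it finds the release hole, and push it straight in until the catch lets go and the lid springs open; then draw the rod out and lay it back in its place in the rest, leaving the rotor key, bottles and glassware where they are.

Things in the scene. Friction and masses are not known exactly. Their poses are not given: they have to be found in the camera images.
- centrifuge: White bench micro-centrifuge, fixed: 265 mm deep (its x), 240 wide (y), 170 tall, lid shut. Origin: centre of its underside; x to its back, z up; its front looks to -x, to the robot. The grey control fascia overhangs the front: front edge at x = -140 mm, underside z = 95 mm. Below it a recess, y -60 to +60 mm, z 45 to 95 mm, between white cheeks with fronts at x = -108 mm; plinth front at x = -105 mm.
- strip (a point): Middle of the rigid flat upright black strip at the back of the recess, on its front face (centrifuge x = -103, y = 0, z = 70 mm; axes as the centrifuge's). The strip is 6 mm thick and plain but for one round release hole of 13 mm diameter, axis level along x, 70 mm above the bench, its centre anywhere from y = -28 to +28 mm of this point: different each time and hidden under the overhang.
- release (a joint): Travel in m of the sprung release behind the hole: 0 at rest, 0.012 at its stop. Its face lies 14 mm behind the strip's front face and is wider than the hole: a rod pushed straight in meets it wherever it enters. 2.5 N starts it, 5.5 N brings it to the stop; at 0.006 to 0.008 it frees the lid's hook; it springs back when the rod is withdrawn.
- lid_edge (a point): Middle of the lid's front edge, 160 mm above the bench when shut. Its z axis is upright when the lid is shut and hooked and leans back by the opening angle, 1.25 rad when fully open. The hinge is along the lid's rear edge, 210 mm behind. Once the hook is free a spring raises the lid by itself in about 1.5 s and holds it open; it goes up and back, away from the recess.
- release_rod: Lid release rod lying level in one place of the rest: red square handle 16 x 16 x 100 mm, straight round steel shank 6 mm in diameter and 125 mm long with rounded end; about 75 g. Origin on its axis where the shank leaves the handle; x along the shank to the tip; the handle runs from x = -100 mm to 0, two flat sides upright. Take it across the handle from above.
- rod_tip (a point): Tip of the release rod's shank, on its axis, 125 mm ahead of the rod's origin.
- rod_grip (a point): Point on the rod's axis in the handle, 35 mm behind its origin, 160 mm behind the tip: a good place to hold it, clear of the cradles.
- tool_rest: Blue two-place tool rest, fixed, plate 215 x 150 x 6 mm. Origin at bench level; x along the tools to their tips. Places at y = -40 and +40 mm; a tool at home has its origin at x = 0, z = 50 mm. Each place has a cradle (8 mm thick) under the handle at x = -85 mm (floor 20 mm wide, 42 up; flared sides to 58) and one under the shank at x = 70 mm (floor 10 wide, 47 up; sides to 59).
- rotor_key: Rotor key in the rest's other place: like the release rod but black handle, 95 mm shank with a 13 mm thick dark socket end. Origin as the rod's. Not needed.
- amber_bottle: Brown glass reagent bottle with black cap, 68 mm diameter, 150 mm tall, loose on the bench, not to be disturbed. Origin at the centre of its underside.
- white_jar: White jar with red cap, 72 mm diameter, 110 mm tall, loose on the bench, not to be disturbed. Origin at the centre of its underside.
- blue_cap_bottle: White bottle with blue cap, 64 mm diameter, 130 mm tall, loose on the bench, not to be disturbed. Origin at the centre of its underside.
- beaker: Clear empty beaker, 66 mm diameter, 85 mm tall, loose on the bench, not to be disturbed. Origin at the centre of its underside.
- flask: Brown stoppered volumetric flask, 68 mm diameter at the belly, 150 mm tall, loose on the bench, not to be disturbed. Origin at the centre of its underside.
Mind the look-alikes: they are no part of the job. There is more than one size of the release_rod; the one meant has the size given above.

How it is judged (in metres and radians):
On the way, in this order (a step that is already met when the one before it is completed fails the run):
1. the rod's tip is through the hole and pushes the release in by more than 5 mm (value of joint release above 0.005 m and x of rod_tip in the frame of centrifuge above -0.088 m), for 0.05 s.
2. the lid has sprung open beyond 1.0 rad (angle between lid_edge's own z axis and vertical above 1 rad), for 0.2 s.
At the end, for the whole second after the job is handed in: Lid open beyond 1.0 rad; release sprung back (under 2 mm); release rod at rest in both cradles of a place of the rest: origin within 14 mm along, 8 mm across, 5 mm in height of home, tip 44 to 57 mm up, along the rest within 0.12 rad (angle between lid_edge's own z axis and vertical above 1 rad and value of joint release below 0.002 m and z of release_rod in the frame of tool_rest between 0.046 and 0.055 m and z of rod_tip in the frame of tool_rest between 0.044 and 0.057 m and x of release_rod in the frame of tool_rest between -0.014 and 0.014 m and angle between the x axis of release_rod and the x axis of tool_rest, either way round below 0.12 rad and (y of release_rod in the frame of tool_rest between -0.048 and -0.032 m or y of release_rod in the frame of tool_rest between 0.032 and 0.048 m) and linear speed of release_rod below 0.02 m/s); the robot touches nothing.
It fails at once if the rotor key is shifted by more than 20 mm (distance of rotor_key from where it was at the start of the episode above 0.02 m).
It fails at once if a bottle, the jar, the beaker or the flask is shifted by more than 30 mm or tipped over (distance of any of amber_bottle, white_jar, blue_cap_bottle, beaker, flask from where it was at the start of the episode above 0.03 m or angle between any of amber_bottle, white_jar, blue_cap_bottle, beaker, flask's own z axis and vertical above 0.5 rad).
It also fails if it takes over 70 s, if anything falls off the work surface, if the arm or the gripper's body presses on something with over 40 N, if the wrist force passes 120 N, or if a joint passes its speed limit or range.

## Working session

There is one attempt and no reset: what is moved stays moved. The work goes in short steps, Python scripts to look and compute and a shell command to move; the robot and the scene stay as the last step left them, time stands still between calls to the robot, and variables do not carry over. Pictures are saved under pics/ and viewed, about 8 in all and at most 12, crops included, and the job is handed in when it is done.

```bash
ls; mkdir -p pics; python3 - <<'E'
from station import *
import cv2,numpy as np
s=sense();print({k:np.round(v,4).tolist() for k,v in s.items()})
for n in("top","side","wrist"):
    im=capture(n);cv2.imwrite(f"pics/{n}0.png",im)
    print(n,camera_model(n))
E
```

```text
pics
{'time_s': 0.0, 'joints': [83.1691, 22.0895, 0.3791, -0.0297, -68.4133, -14.814], 'joint_velocities': [-0.0609, 0.0096, 0.0079, -0.054, -0.0221, 0.0085], 'effort': [0.0009, -39.0669, 18.7409, 4.2198, 0.011, -0.0002], 'tcp_pos': [0.2304, 0.5805, 0.2912], 'ee_rot': [[0.9294, -0.369, -0.0007], [-0.369, -0.9294, -0.0021], [0.0001, 0.0022, -1.0]], 'wrist_force': [0.0889, 0.2549, 0.3585], 'moment': [-0.0084, 0.0388, -0.0361], 'gripper_width': 1.0017}
top {'mtx': array([[475.96688127,   0.        , 279.28957723],
       [  0.        , 475.96688127, 212.38829652],
       [  0.        ,   0.        ,   1.        ]]), 'xyz': array([0.39762597, 0.0017631 , 1.44503817]), 'orientation': array([[ 0.02292877,  0.99518424, -0.09530272],
       [-0.99965023,  0.02156573, -0.01530774],
       [-0.01317875,  0.09562037,  0.99533063]])}
side {'mtx': array([[411.88412094,   0.        , 280.94779715],
       [  0.        , 411.88412094, 210.0947377 ],
       [  0.        ,   0.        ,   1.        ]]), 'xyz': array([-0.03160684, -0.75230485,  0.80723037]), 'orientation': array([[ 0.83225777,  0.31688355, -0.4548976 ],
       [-0.55422547,  0.49549096, -0.66882198],
       [ 0.01345896,  0.80874812,  0.58800114]])}
wrist {'mtx': array([[320.35539789,   0.        , 275.0064105 ],
       [  0.        , 320.35539789, 213.40817958],
       [  0.        ,   0.        ,   1.        ]]), 'tool_from_camera': array([[-5.68320029e-04,  9.60562369e-01,  2.78064042e-01,
         7.68174594e-02],
       [ 9.99999832e-01,  5.77874816e-04,  4.75974201e-05,
        -1.10795208e-04],
       [-1.14965916e-04,  2.78064022e-01, -9.60562536e-01,
        -9.26965899e-02],
       [ 0.00000000e+00,  0.00000000e+00,  0.00000000e+00,
         1.00000000e+00]])}
```

View pics/top0.png

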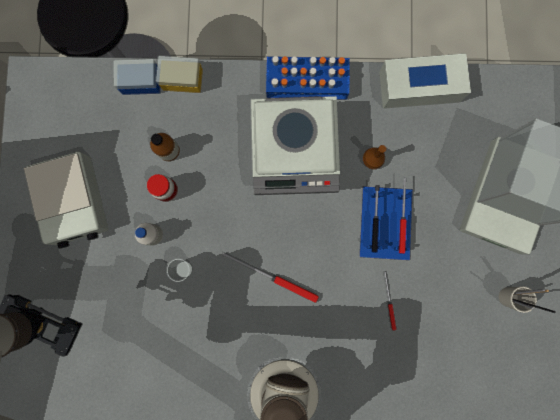

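View pics/side0.png

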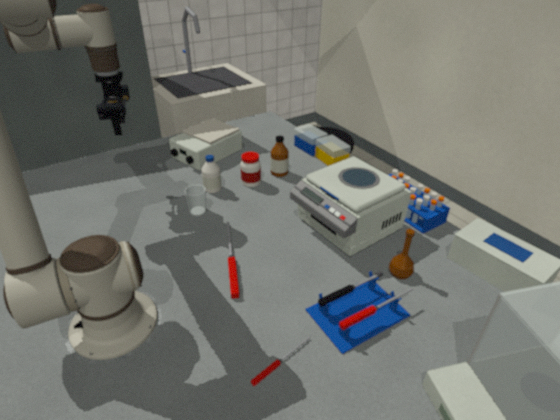

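The top view shows three red-handled tools: the one in the blue rest at (403,235), a big screwdriver-like one on the bench at (297,289), and a small one on the bench at (392,317). The one in the rest fits the description; the black-handled key at (376,235) sits beside it. The centrifuge is at (295,150), with its front facing down the image. I'll measure and crop.

```bash
cat > h.py <<'E'
import numpy as np,cv2
from station import *
def ray(n,px,s=None):
    m=camera_model(n);K=m["mtx"]
    d=np.array([(px[0]-K[0,2])/K[0,0],-(px[1]-K[1,2])/K[1,1],-1.])
    if n=="wrist":
        T=m["tool_from_camera"];R=np.array(s["ee_rot"])
        return np.array(s["tcp_pos"])+R@T[:3,3],R@T[:3,:3]@d
    return np.array(m["xyz"]),np.array(m["orientation"])@d
def onz(n,px,z,s=None):
    o,d=ray(n,px,s);return o+d*(z-o[2])/d[2]
def proj(n,p,s=None):
    m=camera_model(n);K=m["mtx"]
    if n=="wrist":
        T=m["tool_from_camera"];R=np.array(s["ee_rot"])
        o=np.array(s["tcp_pos"])+R@T[:3,3];O=R@T[:3,:3]
    else:o,O=np.array(m["xyz"]),np.array(m["orientation"])
    c=O.T@(np.array(p)-o);return np.array([K[0,2]-K[0,0]*c[0]/c[2],K[1,2]+K[1,1]*c[1]/c[2]])
def mask(im,c):
    h=cv2.cvtColor(im,cv2.COLOR_BGR2HSV)
    H,S,V=[h[...,i].astype(int) for i in range(3)]
    if c=="red":return (((H<8)|(H>172))&(S>150)&(V>60)).astype(np.uint8)
    if c=="blue":return ((abs(H-110)<14)&(S>140)&(V>40)).astype(np.uint8)
E
python3 - <<'E'
from h import *
im=cv2.imread("pics/top0.png")
# rest
b=mask(im,"blue");b[:, :355]=0;b[:,420:]=0;b[:180]=0;b[265:]=0
bb=cv2.morphologyEx(b,cv2.MORPH_CLOSE,np.ones((9,9)))
c=max(cv2.findContours(bb,0,2)[0],key=cv2.contourArea)
box=cv2.boxPoints(cv2.minAreaRect(c));P=np.array([onz("top",p,.006) for p in box])
print("rest",box.round(1).tolist(),P.round(4).tolist(),np.linalg.norm(np.diff(P,axis=0),axis=1),P.mean(0))
# red handles
n,l,st,ce=cv2.connectedComponentsWithStats(mask(im,"red"))
for i in range(1,n):
    if st[i,4]<60: continue
    pts=np.argwhere(l==i)[:,::-1].astype(np.float32)
    w=np.array([onz("top",p,.056)[:2] for p in pts]);m=w.mean(0)
    u=np.linalg.svd(w-m)[2][0] if len(w)<3000 else 0
    t=(w-m)@u;print("red",ce[i].round(1),st[i,4],m.round(4),"yaw",np.degrees(np.arctan2(u[1],u[0])).round(2),"len",np.ptp(t).round(4))
cr=np.hstack([cv2.resize(im[85:205,240:350],None,fx=3.6,fy=4.5,interpolation=2),cv2.resize(im[165:273,350:420],(350,540),interpolation=2)])
cv2.imwrite("pics/crop1.png",cr);print(cr.shape)
E
```

```text
rest [[359.3999938964844, 256.8999938964844], [362.8999938964844, 186.5], [412.3999938964844, 188.89999389648438], [408.8999938964844, 259.29998779296875]] [[0.4063, -0.2198, 0.006], [0.6203, -0.2288, 0.006], [0.616, -0.3791, 0.006], [0.4025, -0.368, 0.006]] [0.21418942 0.1503033  0.21383364] [ 0.5112491 -0.29894    0.006    ]
red [157.6 184.8] 372 [0.6049 0.385 ] yaw -104.38 len 0.0653
red [402.2 235.7] 186 [ 0.4703 -0.3359] yaw 177.27 len 0.0967
red [295.7 288.6] 344 [ 0.3108 -0.0291] yaw -114.5 len 0.1351
red [391.7 316.6] 109 [ 0.2379 -0.3055] yaw -170.82 len 0.0719
(540, 746, 3)
```

View pics/crop1.png

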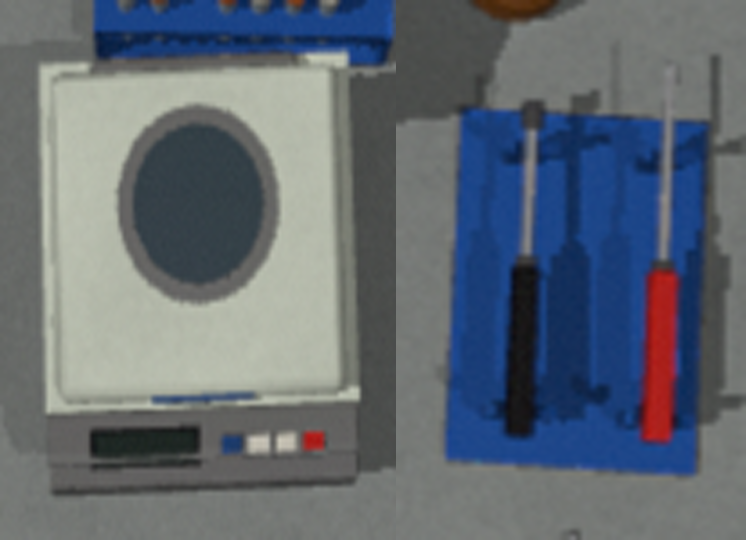

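```bash
python3 - <<'E'
from h import *
f=lambda x,y:(240+x/3.6,85+y/4.5)
for nm,p,z in[("fasciaL",f(52,493),.095),("fasciaR",f(355,483),.095),("topFL",f(46,412),.17),("topFR",f(360,400),.17),("topBL",f(39,66),.17),("topBR",f(347,54),.17)]:
    print(nm,np.round(p,1),onz("top",p,z).round(4),onz("top",p,z-.01).round(4))
s=sense();print(s["tcp_pos"])
E
```

```text
fasciaL [254.4 194.6] [0.5766 0.0948 0.095 ] [0.5779 0.0955 0.085 ]
fasciaR [338.6 192.3] [ 0.5881 -0.1456  0.095 ] [ 0.5895 -0.1467  0.085 ]
topFL [252.8 176.6] [0.6158 0.0955 0.17  ] [0.6175 0.0963 0.16  ]
topFR [340.  173.9] [ 0.628  -0.1406  0.17  ] [ 0.6298 -0.1417  0.16  ]
topBL [250.8  99.7] [0.8301 0.107  0.17  ] [0.8334 0.1078 0.16  ]
topBR [336.4  97. ] [ 0.8419 -0.1284  0.17  ] [ 0.8454 -0.1294  0.16  ]
[0.2304098  0.58062072 0.29141318]
```

```bash
python3 -m inch '[{"hand":0,"slide":[6,-6,3],"yaw":0.1},{"hand":0,"slide":[12,-12,6],"yaw":0.2},{"hand":0,"slide":[14,-17,8],"yaw":0.3},{"hand":0,"slide":[16,-23,8],"yaw":0.33},{"hand":0,"slide":[16,-29,8],"yaw":0.33},{"hand":0,"slide":[16,-35,8],"yaw":0.33},{"hand":0,"slide":[16,-41,8],"yaw":0.33},{"hand":0,"slide":[16,-47,8],"yaw":0.33},{"hand":0,"slide":[16,-52,8],"yaw":0.33},{"hand":0,"slide":[16,-55,8],"yaw":0.33}]'
```

```text
time_s: 1.4
tcp_pos: [0.3897, 0.0288, 0.3724]
ee_rot: [[0.999, -0.048, 0.0], [-0.048, -0.999, 0.0], [0.0, -0.0, -1.0]]
wrist_force: [0.6, -0.2, 0.2]
gripper_width: 0.997
```

```bash
python3 -m inch '[{"hand":0,"slide":[5,-5,0],"yaw":0},{"hand":0,"slide":[7,-5,0],"yaw":0},{"hand":0,"slide":[7,-5,0],"yaw":0}]'; python3 - <<'E'
from h import *
import json
s=sense();json.dump({k:np.array(v).tolist() for k,v in s.items()},open("s1.json","w"));im=capture("wrist");cv2.imwrite("pics/w1.png",im)
E
```

```text
time_s: 1.78
tcp_pos: [0.4614, -0.0199, 0.3712]
ee_rot: [[0.999, -0.051, -0.002], [-0.051, -0.999, -0.0], [-0.002, 0.001, -1.0]]
wrist_force: [-0.8, 0.8, 0.7]
gripper_width: 1.0
```

```bash
python3 -m inch '[{"hand":0,"slide":[2,-6,-1],"yaw":-0.05},{"hand":0,"slide":[2,-12,-2],"yaw":-0.05},{"hand":0,"slide":[2,-18,-3],"yaw":-0.05},{"hand":0,"slide":[2,-23,-4],"yaw":-0.05},{"hand":0,"slide":[2,-28,-5],"yaw":-0.05},{"hand":0,"slide":[2,-31,-6],"yaw":-0.05},{"hand":0,"slide":[2,-31,-6],"yaw":-0.05},{"hand":0,"slide":[2,-31,-6],"yaw":-0.05}]'; python3 - <<'E'
from h import *
import json
s=sense();json.dump({k:np.array(v).tolist() for k,v in s.items()},open("s2.json","w"));im=capture("wrist");cv2.imwrite("pics/w2.png",im)
a=cv2.imread("pics/w1.png");cv2.imwrite("pics/w12.png",cv2.resize(np.hstack([a,im]),(800,300),interpolation=3))
n,l,st,ce=cv2.connectedComponentsWithStats(mask(im,"red"))
for i in range(1,n):
    if st[i,4]<300: continue
    w=np.array([onz("wrist",p,.056,s)[:2] for p in np.argwhere(l==i)[:,::-1]]);m=w.mean(0)
    r=cv2.minAreaRect((w*1e4).astype(np.float32));print("red",ce[i].round(1),st[i,4],m.round(4),np.round(r[0],0)/1e4,np.array(r[1])/1e4,r[2])
E
```

```text
time_s: 2.82
tcp_pos: [0.4804, -0.328, 0.3127]
ee_rot: [[0.995, -0.096, 0.0], [-0.096, -0.995, 0.0], [0.0, -0.0, -1.0]]
wrist_force: [-0.4, 0.2, 1.2]
gripper_width: 0.998
red [282.3 197.2] 1147 [ 0.4736 -0.3355] [ 0.4717 -0.3356] [0.01536372 0.09924911] 87.34290313720703
```

View pics/w12.png

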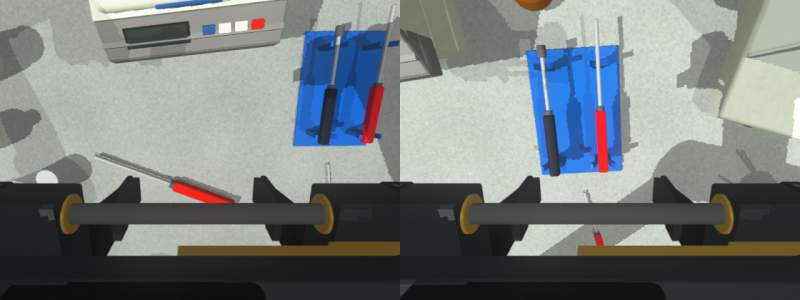

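```bash
python3 - <<'E'
from h import *
import json
s=json.load(open("s1.json"))
for p in[(154,87),(392,59)]:print(onz("wrist",p,.095,s).round(4))
E
python3 -m inch '[{"hand":0,"slide":[0.6,-0.8,-5],"yaw":0.05},{"hand":0,"slide":[0.6,-0.8,-10],"yaw":0.05},{"hand":0,"slide":[0.6,-0.8,-14],"yaw":0.05},{"hand":0,"slide":[0.6,-0.8,-14],"yaw":0.05},{"hand":0,"slide":[0.6,-0.8,-14],"yaw":0.05}]'
```

```text
[0.579  0.1041 0.095 ]
[ 0.5935 -0.1501  0.095 ]
time_s: 3.5
tcp_pos: [0.488, -0.3369, 0.1746]
ee_rot: [[0.999, -0.046, 0.003], [-0.046, -0.999, -0.002], [0.003, 0.002, -1.0]]
wrist_force: [0.2, -0.8, 0.9]
gripper_width: 0.998
```

```bash
python3 -m inch '[{"hand":0.3,"slide":[0,0,-3],"yaw":0},{"hand":0.3,"slide":[0,0,-6],"yaw":0},{"hand":0.3,"slide":[0,0,-7.3],"yaw":0},{"hand":0.3,"slide":[0,0,-7.3],"yaw":0},{"hand":1,"slide":[0,0,-7.3],"yaw":0},{"hand":1,"slide":[0,0,-7.3],"yaw":0},{"hand":1,"slide":[0,0,-7.3],"yaw":0},{"hand":1,"slide":[0,0,-7.3],"yaw":0},{"hand":1,"slide":[0,0,-7.3],"yaw":0},{"hand":1,"slide":[0,0,-7.3],"yaw":0}]'
```

```text
time_s: 4.75
tcp_pos: [0.4865, -0.3371, 0.0993]
ee_rot: [[0.999, -0.048, -0.0], [-0.048, -0.999, -0.0], [-0.0, 0.0, -1.0]]
wrist_force: [-0.7, 0.1, 1.0]
gripper_width: 0.183
```

```bash
python3 -m inch '[{"hand":1,"slide":[0,0,4],"yaw":0},{"hand":1,"slide":[0,0,10],"yaw":0},{"hand":1,"slide":[-4,0,12],"yaw":0},{"hand":1,"slide":[-9,2,12],"yaw":0},{"hand":1,"slide":[-9,8,12],"yaw":0.05},{"hand":1,"slide":[-8,14,12],"yaw":0.1},{"hand":1,"slide":[-8,20,12],"yaw":0.1},{"hand":1,"slide":[-8,26,12],"yaw":0.1},{"hand":1,"slide":[-8,30.3,9],"yaw":0.1},{"hand":1,"slide":[-8,30.3,4],"yaw":0.1}]' && python3 -m inch '[{"hand":1,"slide":[0,0,-2],"yaw":0},{"hand":1,"slide":[0,0,-2],"yaw":0},{"hand":1,"slide":[0,0,-2],"yaw":0}]';  python3 - <<'E'
from h import *
s=sense();t=np.array(s["tcp_pos"]);R=np.array(s["ee_rot"]);print(t,np.arctan2(R[1,0],R[0,0]))
a=capture("side");b=capture("top");cv2.imwrite("pics/side3.png",a);cv2.imwrite("pics/top3.png",b)
g=t+R@[0,0,.051];x=R[:,0];tip=g+.16*x
for n in("side","top"):print(n,"tip",proj(n,tip).round(1),"grip",proj(n,g).round(1),"orig",proj(n,g+.035*x).round(1))
cr=np.hstack([cv2.resize(a[170:290,230:400],(480,400),interpolation=2) if 0 else cv2.resize(a[150:270,220:340],(400,400),interpolation=2),cv2.resize(b[160:280,230:350],(400,400),interpolation=2)])
cv2.imwrite("pics/c3.png",cr)
E
```

```text
time_s: 6.0
tcp_pos: [0.4082, -0.0312, 0.1402]
ee_rot: [[0.998, 0.058, 0.007], [0.058, -0.998, 0.002], [0.007, -0.002, -1.0]]
wrist_force: [0.6, -0.3, -2.5]
gripper_width: 0.178
time_s: 6.38
tcp_pos: [0.4072, -0.034, 0.12]
ee_rot: [[0.999, 0.052, 0.002], [0.052, -0.999, 0.0], [0.002, -0.0, -1.0]]
wrist_force: [-0.7, -0.2, -1.0]
gripper_width: 0.179
[ 0.40719936 -0.03403571  0.12002719] 0.05231066746056935
side tip [310.5 226.4] grip [265.1 247.8] orig [275.6 242.9]
top tip [296.3 199.9] grip [298.1 255. ] orig [297.7 242.9]
```

View pics/c3.png

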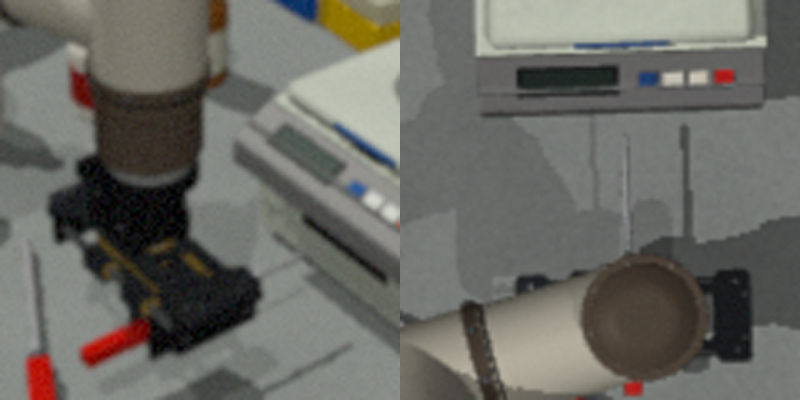

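The tip shows at about (311,227) in the side view and (298,200) in the top view, within 1–2 px of prediction. I'll zoom in to check for tilt.

```bash
python3 - <<'E'
from h import *
a=cv2.imread("pics/side3.png");b=cv2.imread("pics/top3.png")
cr=np.hstack([cv2.resize(a[215:265,240:320],(480,300),interpolation=0),cv2.resize(b[190:240,280:320],(240,300),interpolation=0)])
cv2.imwrite("pics/c4.png",cr)
E
```

```text
(no output)
```

View pics/c4.png

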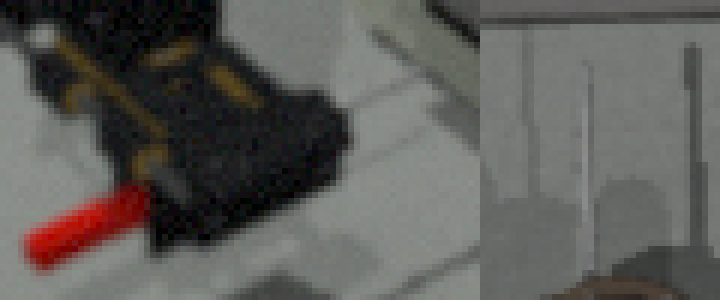

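```bash
python3 -m inch '[{"hand":1,"slide":[2.5,0.13,0],"yaw":0},{"hand":1,"slide":[4.6,0.23,0],"yaw":0},{"hand":1,"slide":[4.6,0.23,0],"yaw":0},{"hand":1,"slide":[4.9,0.25,0],"yaw":0},{"hand":1,"slide":[4.9,0.25,0],"yaw":0}]'; python3 -m inch '[{"hand":1,"slide":[0.2,0.01,0],"yaw":0},{"hand":1,"slide":[0.2,0.01,0],"yaw":0}]'; python3 -m inch '[{"hand":1,"slide":[0.2,0.01,0],"yaw":0},{"hand":1,"slide":[0.2,0.01,0],"yaw":0}]'
```

```text
time_s: 7.1
tcp_pos: [0.455, -0.0317, 0.1195]
ee_rot: [[0.999, 0.052, -0.0], [0.052, -0.999, 0.0], [-0.0, -0.0, -1.0]]
wrist_force: [-0.8, -0.0, -1.0]
gripper_width: 0.174
time_s: 7.35
tcp_pos: [0.4575, -0.0315, 0.1193]
ee_rot: [[0.999, 0.052, 0.0], [0.052, -0.999, 0.0], [0.0, -0.0, -1.0]]
wrist_force: [-0.2, -0.6, -0.0]
gripper_width: 0.181
time_s: 7.6
tcp_pos: [0.4597, -0.0313, 0.1193]
ee_rot: [[0.999, 0.052, 0.0], [0.052, -0.999, 0.0], [0.0, -0.0, -1.0]]
wrist_force: [-0.3, 0.2, -1.0]
gripper_width: 0.181
```

```bash
for i in 1; do python3 -m inch '[{"hand":1,"slide":[0.2,0.01,0],"yaw":0},{"hand":1,"slide":[0.2,0.01,0],"yaw":0}]' | grep -E "tcp|force"; python3 -m inch '[{"hand":1,"slide":[0.2,0.01,0],"yaw":0},{"hand":1,"slide":[0.2,0.01,0],"yaw":0}]'| grep -E "tcp|force"; python3 -m inch '[{"hand":1,"slide":[0.2,0.01,0],"yaw":0},{"hand":1,"slide":[0.2,0.01,0],"yaw":0}]'| grep -E "tcp|force"; done
```

```text
tcp_pos: [0.4617, -0.0312, 0.1192]
wrist_force: [-0.4, 0.1, -0.3]
tcp_pos: [0.4637, -0.0312, 0.1192]
wrist_force: [0.4, -0.5, -0.8]
tcp_pos: [0.4657, -0.0311, 0.1193]
wrist_force: [-0.2, -0.8, -1.0]
```

```bash
python3 -m inch '[{"hand":1,"slide":[0.2,0.01,0],"yaw":0},{"hand":1,"slide":[0.2,0.01,0],"yaw":0}]' | grep -E "tcp|force"; python3 -m inch '[{"hand":1,"slide":[0.2,0.01,0],"yaw":0},{"hand":1,"slide":[0.2,0.01,0],"yaw":0}]'| grep -E "tcp|force"
```

```text
tcp_pos: [0.4677, -0.0309, 0.1193]
wrist_force: [0.6, 0.2, -0.8]
tcp_pos: [0.4698, -0.0309, 0.1193]
wrist_force: [0.4, 0.6, -0.9]
```

```bash
python3 -m inch '[{"hand":1,"slide":[0.2,0.01,0],"yaw":0},{"hand":1,"slide":[0.2,0.01,0],"yaw":0}]' | grep -E "tcp|force"; python3 -m inch '[{"hand":1,"slide":[0.2,0.01,0],"yaw":0},{"hand":1,"slide":[0.2,0.01,0],"yaw":0}]'| grep -E "tcp|force"
```

```text
tcp_pos: [0.4718, -0.0307, 0.1193]
wrist_force: [0.1, -0.5, -0.6]
tcp_pos: [0.4738, -0.0306, 0.1193]
wrist_force: [-0.7, -0.0, -1.2]
```

```bash
python3 -m inch '[{"hand":1,"slide":[0.2,0.01,0],"yaw":0},{"hand":1,"slide":[0.2,0.01,0],"yaw":0}]' | grep -E "tcp|force"
```

```text
tcp_pos: [0.4747, -0.0308, 0.1189]
wrist_force: [-1.7, 0.4, -0.6]
```

```bash
python3 -m inch '[{"hand":1,"slide":[0.2,0.01,0],"yaw":0},{"hand":1,"slide":[0.2,0.01,0],"yaw":0}]' | grep -E "tcp|force";  python3 -m inch '[{"hand":1,"slide":[0.2,0.01,0],"yaw":0},{"hand":1,"slide":[0.2,0.01,0],"yaw":0}]' | grep -E "tcp|force"
```

```text
tcp_pos: [0.4758, -0.0309, 0.1186]
wrist_force: [-5.1, 0.2, -0.7]
tcp_pos: [0.4778, -0.0308, 0.1186]
wrist_force: [-5.6, 0.4, -0.3]
```

```bash
python3 -m inch '[{"hand":1,"slide":[0.2,0.01,0],"yaw":0},{"hand":1,"slide":[0.2,0.01,0],"yaw":0}]' | grep -E "tcp|force";  python3 -m inch '[{"hand":1,"slide":[0.2,0.01,0],"yaw":0},{"hand":1,"slide":[0.2,0.01,0],"yaw":0}]' | grep -E "tcp|force"; python3 - <<'E'
from h import *
a=capture("side");b=capture("top");cv2.imwrite("pics/side5.png",a);cv2.imwrite("pics/top5.png",b)
for n,i in(("side",a),("top",b)):
    o=cv2.imread(f"pics/{n}3.png");d=cv2.absdiff(i,o).max(2);d=d[80:200,250:340] if n=="top" else d[150:250,300:410]
    print(n,(d>40).sum())
E
```

```text
tcp_pos: [0.4797, -0.0307, 0.1185]
wrist_force: [-5.5, -0.2, -1.0]
tcp_pos: [0.4826, -0.0304, 0.1188]
wrist_force: [-3.9, 0.1, -0.9]
side 2669
top 1284
```

```bash
python3 -m inch '[{"hand":1,"slide":[0.1,0.005,0],"yaw":0},{"hand":1,"slide":[0.1,0.005,0],"yaw":0},{"hand":1,"slide":[0.1,0.005,0],"yaw":0},{"hand":1,"slide":[0.1,0.005,0],"yaw":0},{"hand":1,"slide":[0.1,0.005,0],"yaw":0},{"hand":1,"slide":[0.1,0.005,0],"yaw":0},{"hand":1,"slide":[0.1,0.005,0],"yaw":0},{"hand":1,"slide":[0.1,0.005,0],"yaw":0},{"hand":1,"slide":[0.1,0.005,0],"yaw":0},{"hand":1,"slide":[0.1,0.005,0],"yaw":0}]'; python3 -m inch '[{"hand":1,"slide":[0,0,0],"yaw":0},{"hand":1,"slide":[0,0,0],"yaw":0},{"hand":1,"slide":[0,0,0],"yaw":0},{"hand":1,"slide":[0,0,0],"yaw":0},{"hand":1,"slide":[0,0,0],"yaw":0},{"hand":1,"slide":[0,0,0],"yaw":0}]'; python3 - <<'E'
from h import *
a=capture("side");b=capture("top");cv2.imwrite("pics/c6.png",cv2.resize(np.hstack([a,b]),(800,300),interpolation=3))
E
```

```text
time_s: 11.95
tcp_pos: [0.4845, -0.0301, 0.1192]
ee_rot: [[0.999, 0.052, -0.0], [0.052, -0.999, -0.0], [-0.0, 0.0, -1.0]]
wrist_force: [-5.8, -0.2, -0.1]
gripper_width: 0.176
time_s: 12.7
tcp_pos: [0.4845, -0.0301, 0.1192]
ee_rot: [[0.999, 0.052, -0.0], [0.052, -0.999, 0.0], [-0.0, -0.0, -1.0]]
wrist_force: [-5.2, -0.7, -1.4]
gripper_width: 0.18
```

View pics/c6.png

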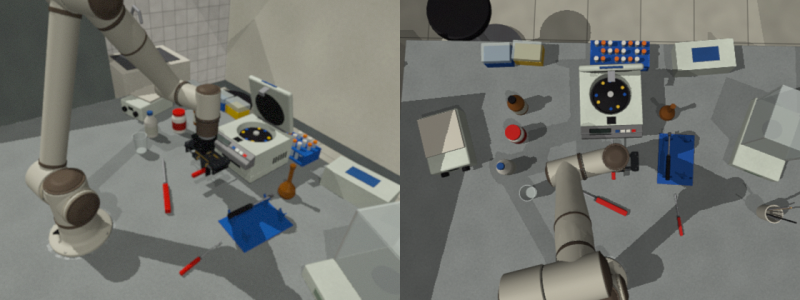

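The lid stands open (about (270,100) in the left half). Now I'll withdraw.

```bash
python3 -m inch '[{"hand":1,"slide":[-2,-0.1,0],"yaw":0},{"hand":1,"slide":[-6,-0.3,0],"yaw":0},{"hand":1,"slide":[-10,-0.5,0],"yaw":0},{"hand":1,"slide":[-10,-0.5,4],"yaw":0},{"hand":1,"slide":[-10,-0.5,9],"yaw":0},{"hand":1,"slide":[-10,-5,10],"yaw":0},{"hand":1,"slide":[-10,-10,10],"yaw":-0.02},{"hand":1,"slide":[-10,-15,10],"yaw":-0.05},{"hand":1,"slide":[-10,-20,10],"yaw":-0.08},{"hand":1,"slide":[-10,-25,10],"yaw":-0.1}]' && python3 -m inch '[{"hand":1,"slide":[0,-5.7,0],"yaw":0},{"hand":1,"slide":[5,-5.7,0],"yaw":0},{"hand":1,"slide":[10.2,-5.7,0],"yaw":0},{"hand":1,"slide":[10.2,-5.7,0],"yaw":0},{"hand":1,"slide":[10.2,-5.7,-4],"yaw":0},{"hand":1,"slide":[10.2,-5.7,-8],"yaw":0},{"hand":1,"slide":[10.2,-5.7,-8],"yaw":0},{"hand":1,"slide":[10.2,-5.7,-8],"yaw":0}]'; python3 - <<'E'
from h import *
s=sense();t=np.array(s["tcp_pos"]);R=np.array(s["ee_rot"]);g=t+R@[0,0,.051];x=R[:,0]
print(t,x);im=capture("wrist")
a=capture("top");cv2.imwrite("pics/c7.png",np.hstack([im,cv2.resize(a[160:280,350:420],(240,420),interpolation=0)]))
for k in(-.06,0.035,.16):print(proj("top",g+k*x))
E
```

```text
time_s: 14.05
tcp_pos: [0.3874, -0.283, 0.2211]
ee_rot: [[0.999, -0.047, 0.009], [-0.047, -0.999, -0.004], [0.009, 0.004, -1.0]]
wrist_force: [0.5, 0.5, -1.5]
gripper_width: 0.183
time_s: 15.05
tcp_pos: [0.4881, -0.338, 0.1413]
ee_rot: [[0.999, -0.047, 0.004], [-0.047, -0.999, -0.003], [0.004, 0.002, -1.0]]
wrist_force: [0.2, -0.6, -0.5]
gripper_width: 0.176
[ 0.48809922 -0.3379535   0.14131927] [ 0.99889771 -0.04672935  0.00444272]
[404.95669537 249.93772462]
[406.48439939 216.54666963]
[408.46538523 173.24822568]
```

View pics/c7.png

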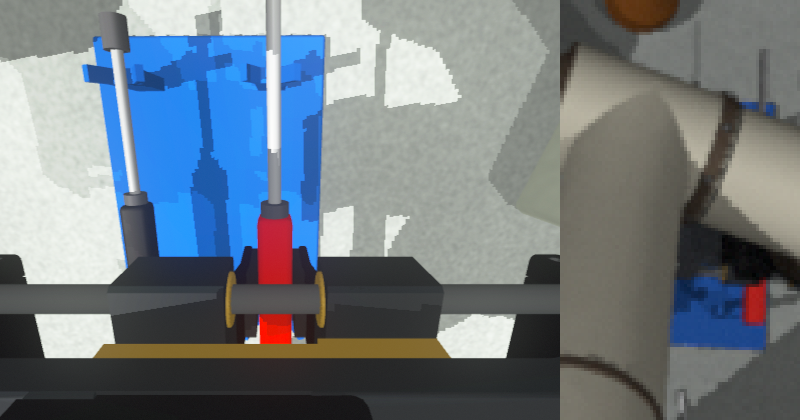

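The shank at x≈275 is centred over its cradle. Lowering and releasing.

```bash
python3 -m inch '[{"hand":1,"slide":[0,0,-2],"yaw":0},{"hand":1,"slide":[0,0,-3.5],"yaw":0},{"hand":1,"slide":[0,0,-4],"yaw":0},{"hand":1,"slide":[0,0,-4],"yaw":0},{"hand":1,"slide":[0,0,-4],"yaw":0}]' && python3 -m inch '[{"hand":0.3,"slide":[0,0,0],"yaw":0},{"hand":0.3,"slide":[0,0,0],"yaw":0},{"hand":0.3,"slide":[0,0,0],"yaw":0},{"hand":0.3,"slide":[0,0,0],"yaw":0},{"hand":0.3,"slide":[0,0,3],"yaw":0},{"hand":0.3,"slide":[0,0,8],"yaw":0},{"hand":0.3,"slide":[0,0,14],"yaw":0},{"hand":0.3,"slide":[0,0,20],"yaw":0},{"hand":0.3,"slide":[0,0,21],"yaw":0},{"hand":0.3,"slide":[0,0,21],"yaw":0}]'; python3 - <<'E'
from h import *
s=sense();im=capture("wrist");a=capture("side")
m=mask(im,"red");n,l,st,ce=cv2.connectedComponentsWithStats(m)
for i in range(1,n):
    if st[i,4]<300: continue
    w=np.array([onz("wrist",p,.056,s)[:2] for p in np.argwhere(l==i)[:,::-1]])
    r=cv2.minAreaRect((w*1e4).astype(np.float32));print("red",ce[i].round(1),st[i,4],np.round(r[0],0)/1e4,np.array(r[1])/1e4,r[2])
cv2.imwrite("pics/c8.png",np.hstack([cv2.resize(im,(400,300)),cv2.resize(a[170:370,230:497],(400,300))]))
E
```

```text
time_s: 15.78
tcp_pos: [0.4869, -0.3373, 0.0997]
ee_rot: [[0.999, -0.048, 0.001], [-0.048, -0.999, -0.0], [0.001, 0.0, -1.0]]
wrist_force: [-0.7, 0.1, -0.5]
gripper_width: 0.18
time_s: 17.02
tcp_pos: [0.4864, -0.337, 0.3097]
ee_rot: [[0.999, -0.048, 0.001], [-0.048, -0.999, 0.0], [0.001, -0.0, -1.0]]
wrist_force: [-0.4, 0.7, -0.5]
gripper_width: 0.701
red [275.2 204.5] 1129 [ 0.4723 -0.3369] [0.01494176 0.09919249] 87.22115325927734
```

View pics/c8.png

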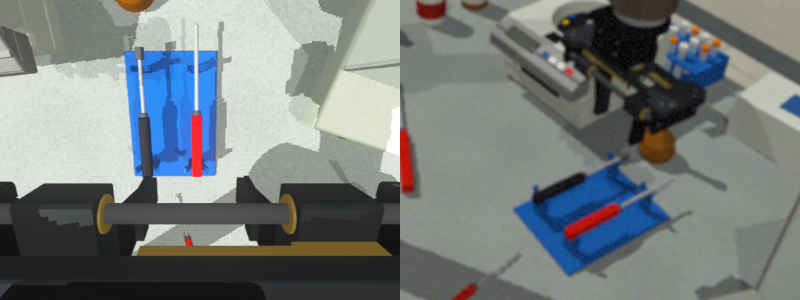

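The rod lies in both cradles. Its handle centre is (0.4723, -0.3369), against (0.4717, -0.3356) at the start, with the same yaw. The gripper is clear, so I'm handing in.

```bash
python3 -c "from station import *; print(finish_job())"
```

```text
the job is handed in; nothing more can be done
None
```

The lid is open, the release rod is back in its place in the rest, and the job was handed in at about 17 s of the 70 s allowed. `finish_job` gave no verdict.

- **Finding the hole:** I took the red-handled rod from the rest. Its handle measured 99 × 15 mm, which fits the one described; the other two red-handled tools were on the bench. The tip went into the hole on the first straight push, so I did not have to feel along the strip.
- **Opening the lid:** The release face met the tip about 15 mm past where I had placed the strip from the pictures; 14 mm was expected. I pushed it in roughly 10 mm at about 5–6 N, and the pictures showed the lid standing open.
- **Putting the rod back:** The handle centre is within about 1.5 mm of where it started and the yaw is within about 0.1°. In the last picture the rod lies in both cradles and the gripper is about 20 cm clear of it.

**Not checked or uneven:**
- I did not measure the lid angle or the release's return after the rod came out.
- I judged the rotor key, bottles and glassware undisturbed by eye only.
- My two picture estimates of the strip's position differed by about 4 mm, and contact fit the top-camera one.
- The top camera also placed the rod about 4 mm to one side of where the arm's pose put it. It made no difference to the result.

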